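# Set the pack-height gauge to a sample carton

### The job

First take the sample carton, the one that stands inside the low square frame, and stand it upright in the middle of the gauge's square plate. Then spin the knurled collar along the threaded rod until its top face is level with the top of the carton, and let go. Leave the two other cartons, the bottle, the cup and the roll of tape where they are.

Things in the scene. Friction and masses are not known exactly. Their poses are not given: they have to be found in the camera images.
- gauge: pack-height gauge fixed to the bench: dark steel base 110 (its x) x 250 (its y) x 12 mm; origin at the centre of its underside, z up. On it, 60 mm towards -y, an aluminium plate 100 x 100 mm, its top 18 mm above the bench; 65 mm towards +y the fixed upright threaded rod, 15 mm thick, its top 109 mm above the bench, carrying the knurled collar.
- plate (a point): centre of the top face of the gauge's square plate, 18 mm above the bench; axes as the gauge's
- collar: knurled steel ring on the threaded rod, 43 mm in diameter, 24 mm high; origin at the centre of its underside, on the rod's axis. Right-hand coarse thread: a full turn moves it 24 mm; counter-clockwise seen from above raises it, clockwise lowers it. It turns with about 0.06 N m, stays where it is left, and may be gripped anywhere round it.
- collar_top (a point): centre (on the rod's axis) of the collar's top face; 85 to 91 mm above the bench at the start; end stops at 68 and 106 mm
- frame: low square aluminium frame fixed to the bench, without a floor: outside 146 mm, inside 134 mm, 12 mm high; origin at its centre on the bench. One of the three cartons stands inside it, on the bench: that is the sample.
- bottle: bystander: white bottle 56 mm in diameter, 150 mm high; origin at the centre of its underside
- tape: bystander: roll of tape lying flat, 90 mm in diameter, 24 mm high; origin at the centre of its underside
- cup: bystander: black cup 72 mm in diameter, 95 mm high; origin at the centre of its underside
- carton_low: closed white folding carton, rigid, upright, 50 x 80 mm, 60 mm high (its x, y, z), about 90 g; origin at the centre of its underside. Any one of the three may be the sample in the frame; the other two stand elsewhere on the bench.
- carton_mid: closed white folding carton, rigid, upright, 44 x 70 mm, 80 mm high (its x, y, z), about 90 g; origin at the centre of its underside. Any one of the three may be the sample in the frame; the other two stand elsewhere on the bench.
- carton_tall: closed white folding carton, rigid, upright, 48 x 62 mm, 85 mm high (its x, y, z), about 90 g; origin at the centre of its underside. Any one of the three may be the sample in the frame; the other two stand elsewhere on the bench.

How it is judged (in metres and radians):
On the way, in this order (a step that is already met when the one before it is completed fails the run):
1. the sample carton from the frame stands upright and released on the square plate, its centre within 20 mm of the plate's centre (((horizontal distance between carton_low and plate below 0.02 m and angle between carton_low's own z axis and vertical below 0.06 rad and z of carton_low in the frame of gauge between 0.014 and 0.022 m and linear speed of carton_low below 0.03 m/s and contact force between the fingers and carton_low below 0.1 N and horizontal distance between each of carton_mid, carton_tall and frame above 0.09 m) or (horizontal distance between carton_mid and plate below 0.02 m and angle between carton_mid's own z axis and vertical below 0.06 rad and z of carton_mid in the frame of gauge between 0.014 and 0.022 m and linear speed of carton_mid below 0.03 m/s and contact force between the fingers and carton_mid below 0.1 N and horizontal distance between each of carton_low, carton_tall and frame above 0.09 m) or (horizontal distance between carton_tall and plate below 0.02 m and angle between carton_tall's own z axis and vertical below 0.06 rad and z of carton_tall in the frame of gauge between 0.014 and 0.022 m and linear speed of carton_tall below 0.03 m/s and contact force between the fingers and carton_tall below 0.1 N and horizontal distance between each of carton_low, carton_mid and frame above 0.09 m))), for 0.2 s.
2. with the carton standing there, the collar's top face is within 2.5 mm of the height of the carton's top (((horizontal distance between carton_low and plate below 0.02 m and angle between carton_low's own z axis and vertical below 0.06 rad and z of carton_low in the frame of gauge between 0.014 and 0.022 m and linear speed of carton_low below 0.03 m/s and contact force between the fingers and carton_low below 0.1 N and horizontal distance between each of carton_mid, carton_tall and frame above 0.09 m and z of collar_top in the frame of gauge between 0.0755 and 0.0805 m) or (horizontal distance between carton_mid and plate below 0.02 m and angle between carton_mid's own z axis and vertical below 0.06 rad and z of carton_mid in the frame of gauge between 0.014 and 0.022 m and linear speed of carton_mid below 0.03 m/s and contact force between the fingers and carton_mid below 0.1 N and horizontal distance between each of carton_low, carton_tall and frame above 0.09 m and z of collar_top in the frame of gauge between 0.0955 and 0.1005 m) or (horizontal distance between carton_tall and plate below 0.02 m and angle between carton_tall's own z axis and vertical below 0.06 rad and z of carton_tall in the frame of gauge between 0.014 and 0.022 m and linear speed of carton_tall below 0.03 m/s and contact force between the fingers and carton_tall below 0.1 N and horizontal distance between each of carton_low, carton_mid and frame above 0.09 m and z of collar_top in the frame of gauge between 0.1005 and 0.1055 m))), for 0.2 s.
At the end, for the whole second after the job is handed in: The sample carton stands upright on the gauge's plate, at rest and not touched, its centre within 20 mm of the plate's centre; neither other carton is in the frame; the collar's top face is within 2.5 mm of the height of the carton's top and the collar is let go (((horizontal distance between carton_low and plate below 0.02 m and angle between carton_low's own z axis and vertical below 0.06 rad and z of carton_low in the frame of gauge between 0.014 and 0.022 m and linear speed of carton_low below 0.03 m/s and contact force between the fingers and carton_low below 0.1 N and horizontal distance between each of carton_mid, carton_tall and frame above 0.09 m and z of collar_top in the frame of gauge between 0.0755 and 0.0805 m) or (horizontal distance between carton_mid and plate below 0.02 m and angle between carton_mid's own z axis and vertical below 0.06 rad and z of carton_mid in the frame of gauge between 0.014 and 0.022 m and linear speed of carton_mid below 0.03 m/s and contact force between the fingers and carton_mid below 0.1 N and horizontal distance between each of carton_low, carton_tall and frame above 0.09 m and z of collar_top in the frame of gauge between 0.0955 and 0.1005 m) or (horizontal distance between carton_tall and plate below 0.02 m and angle between carton_tall's own z axis and vertical below 0.06 rad and z of carton_tall in the frame of gauge between 0.014 and 0.022 m and linear speed of carton_tall below 0.03 m/s and contact force between the fingers and carton_tall below 0.1 N and horizontal distance between each of carton_low, carton_mid and frame above 0.09 m and z of collar_top in the frame of gauge between 0.1005 and 0.1055 m)) and contact force between the fingers and collar below 0.1 N).
It fails at once if a second carton is moved more than 30 mm (distance of each of carton_low, carton_mid from where it was at the start of the episode above 0.03 m or distance of each of carton_low, carton_tall from where it was at the start of the episode above 0.03 m or distance of each of carton_mid, carton_tall from where it was at the start of the episode above 0.03 m).
It fails at once if the bottle, the cup or the roll of tape is moved more than 30 mm (distance of any of bottle, cup, tape from where it was at the start of the episode above 0.03 m).
It also fails if it takes over 69 s, if anything falls off the work surface, if the arm or the gripper's body presses on something with over 40 N, if the wrist force passes 120 N, or if a joint passes its speed limit or range.

### The arm

A 7-joint arm with a two-finger parallel gripper is mounted at the origin on the work surface. World frame = base frame: x ahead of the robot, y to its left, z up, the work surface at z = 0. Lengths are in mm, angles in rad, forces in N, time in s.
With the tool pointing down it reaches from about 350 to 900 mm from the base axis. Payload 7.2 kg.
Tool frame: the origin (TCP) lies midway between the tips of the shut fingers; the grasp point (between the pads) lies ctrl.tcp_to_grasp behind it (ctrl.tcp_to_grasp is the distance from the TCP to the grasp point, in mm); y points along the fingers, x is the direction in which the jaws open and shut, and the axes are right-handed (so a half turn about y gives the same grasp; the last joint's range is limited). The gripper opens to 88 mm and grips with 3 to 60 N. Pads are 20 mm wide; open, the fingers measure 115 mm over their backs; the gripper's body (75 mm by 178 mm) begins 61 mm behind the grasp point.
Start: joints at [1.195, 0.411, -0.013, 1.596, 0.006, 1.134, -0.082], TCP at [189.34, -595.634, 222.653] pointing down, gripper open.
Joint ranges: [-2.95, 2.95], [-0.29, 1.99], [-1.47, 1.44], [0.14, 2.54], [-1.03, 4.17], [0.13, 1.85], [-2.86, 2.86]. Speed limits (rad/s): [2.39, 2.39, 3.01, 3.01, 3.14, 3.14, 3.14].

### API

Orientations are given as a unit quaternion [w, x, y, z].
In Python, from bench import ctrl gives the robot as it stands.
- The arm moves only by the tool step_arm, never from a script. Its argument "plan" is one flat list of numbers, 5 for each row, row after row: the opening, from 0 (shut) to 1 (fully open), then the shift along the tool's x, y, z in units of 30 mm (1.0 is 30 mm), then the turn about the tool's y in units of 6 degrees (1.0 is 6 degrees). In form: [jaw, tx, ty, tz, roll, jaw, tx, ty, tz, roll, ...]. A call has 1 to 12 rows; each row shifts and turns the commanded pose from where the row before left it, along the tool's axes as they then stand; what a row does not reach is not made up. A row lasts 1/8 s, in which the tool goes at most 62.5 mm and 10.7 degrees, less where a joint would pass 70% of its speed; a pose out of reach is approached as far as the arm can. A call is refused whole if a number of a shift passes 1 or a number of a turn 1, either way. A call with a gripper value outside its range is refused whole. The fingers move at their own pace and stop on an object; "force" is the grip in N (left out, the last holds). Time passes only in rows, so rows that do not move let the fingers close. It gives the time, the measured TCP pose, the force and the opening at its end, in the units of the state.
- ctrl.sense(): the state, without advancing time (a new reading comes with each control period).
- ctrl.camera(name): name is "scene" or "top" or "wrist"; returns the picture (384x512x3 uint8, red, green, blue); there is no depth.
- ctrl.camera_info(name): a dict with "mtx" (3x3 intrinsics, pixels), "cam_to_world" (4x4, takes a point from camera to world coordinates). Camera axes: x right, y down, z forward; pixel columns grow to the right and rows downward; lengths in mm; the calibration is good to about 2 mm. A picture is of the moment at which its call begins: read the wrist's pose just before it. camera_info takes no time and is no camera call; for the wrist camera it gives the pose at the moment of the call.
- ctrl.finish_job(): hands the job in, once; it reports no verdict.
The state is a dict: "time_s": time; "joint_positions": joint angles; "dq": joint speeds; "joint_efforts": joint torques, N m; "tcp_pos": TCP position; "ee_rot": TCP orientation; "contact_force": force on the tool from outside, world axes, zero at the start; "ft_torque": the same for the moment, N m; "grip_width": opening from 0.0 (shut) to 1.0 (fully open).
Only numpy, scipy, OpenCV 4.12 (cv2) and the standard library are available. Lean on these libraries where they do the work, as an engineer would, in place of code of your own. Each camera call takes 0.05 s, during which the arm holds its last target. There are 200 camera calls.

## Working session

There is one attempt and no reset: what is moved stays moved. The work goes in short steps, Python scripts to look and compute and a tool call to move; the robot and the scene stay as the last step left them, time stands still between calls to the robot, and variables do not carry over. Pictures are saved under pics/ and viewed, about 8 in all and at most 12, crops included, and the job is handed in when it is done.

Besides the shell and the picture viewer there is one more tool, called after "Emit:" by a JSON object that holds its "name" and its "arguments". step_arm: Moves the arm, as the interface text tells. Its arguments: {"type":"object","properties":{"plan":{"type":"array","items":{"type":"number"}},"force":{"type":"number"}},"required":["plan"]}

```bash
mkdir -p pics
cat > h.py <<'E'
import numpy as np, cv2
from bench import ctrl
def ray(name,u,v,z,info=None):
    i=info or ctrl.camera_info(name); K=np.array(i["mtx"]); T=np.array(i["cam_to_world"])
    d=T[:3,:3]@np.linalg.solve(K,[u,v,1.0]); o=T[:3,3]
    return o+d*(z-o[2])/d[2]
def proj(name,p,info=None):
    i=info or ctrl.camera_info(name); K=np.array(i["mtx"]); T=np.linalg.inv(np.array(i["cam_to_world"]))
    q=K@(T[:3,:3]@np.array(p,float)+T[:3,3]); return q[:2]/q[2]
def snap(name,fn):
    im=ctrl.camera(name); cv2.imwrite(fn,cv2.cvtColor(im,cv2.COLOR_RGB2BGR)); return im
E
python3 - <<'E'
from h import *
print(ctrl.sense(),ctrl.tcp_to_grasp)
a=snap("top","pics/top.png");b=snap("scene","pics/scene.png");
for n in("top","scene"): print(ctrl.camera_info(n))
E
```

```text
{'time_s': 0.0, 'joint_positions': array([ 1.19479191,  0.41191938, -0.0127187 ,  1.59701357,  0.00558666,
        1.13428778, -0.08219569]), 'dq': array([ 1.77141395e-04, -1.08460481e-04,  8.96387966e-05,  1.14007182e-03,
        7.58158008e-04,  5.22678576e-04,  4.66804197e-05]), 'joint_efforts': array([-3.70615044e-04, -5.87955236e+01,  6.41530976e-01, -2.91074395e+01,
       -5.38253726e-02,  1.84422248e-02,  1.39383055e-04]), 'tcp_pos': array([ 189.17440938, -595.16807513,  221.80937144]), 'ee_rot': array([ 0.57104769, -0.57043995,  0.4179081 , -0.41695997]), 'contact_force': array([-0.28090713, -0.31806957,  1.43067426]), 'ft_torque': array([-0.01447301, -0.02342465, -0.00016551]), 'grip_width': 1.0031403213508574} 18.700000000000003
{'mtx': array([[462.0771901 ,   0.        , 249.39248185],
       [  0.        , 462.0771901 , 193.37145947],
       [  0.        ,   0.        ,   1.        ]]), 'cam_to_world': array([[-7.53810857e-03, -9.96253296e-01,  8.61542097e-02,
         5.21933744e+02],
       [-9.99938190e-01,  8.21398020e-03,  7.49310113e-03,
         5.97797892e+01],
       [-8.17269567e-03, -8.60924007e-02, -9.96253635e-01,
         1.20253656e+03],
       [ 0.00000000e+00,  0.00000000e+00,  0.00000000e+00,
         1.00000000e+00]])}
{'mtx': array([[381.16434675,   0.        , 258.82963826],
       [  0.        , 381.16434675, 192.58467637],
       [  0.        ,   0.        ,   1.        ]]), 'cam_to_world': array([[ 3.14565190e-01,  6.83407659e-01, -6.58788822e-01,
         1.33876479e+03],
       [ 9.49192403e-01, -2.19820806e-01,  2.25194570e-01,
        -1.83724952e+02],
       [ 9.08420403e-03, -6.96155718e-01, -7.17833332e-01,
         8.90314282e+02],
       [ 0.00000000e+00,  0.00000000e+00,  0.00000000e+00,
         1.00000000e+00]])}
```

View pics/top.png

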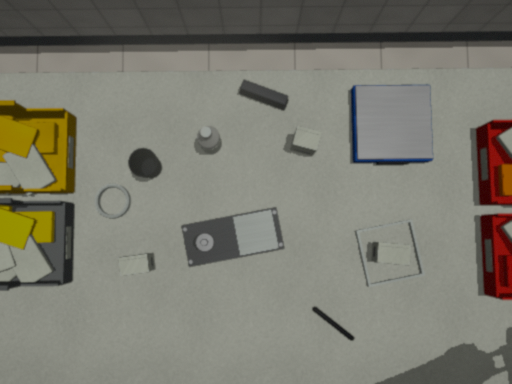

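View pics/scene.png

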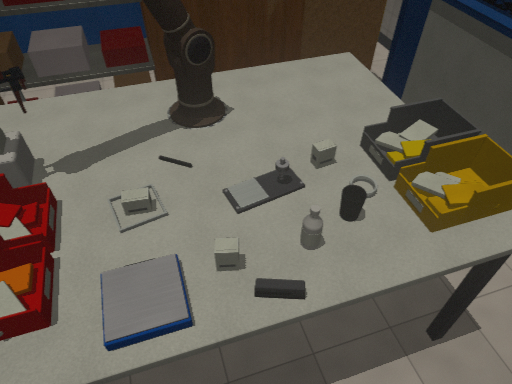

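Top view: frame at (388,253) with its carton (≈395,253). The gauge has its plate at (259,232) and collar at (204,242). The other cartons are at (306,140) and (135,264), the bottle at (207,140), the cup at (145,164) and the tape at (114,201). The scene view agrees.

Run:
```python
from h import *
a=cv2.imread("pics/top.png")
g=cv2.cvtColor(a,cv2.COLOR_BGR2GRAY)
crops={"frame":(350,215,80,75),"gauge":(175,200,115,72),"cB":(280,120,50,40),"cC":(110,245,50,36)}
rows=[]
for n,(x,y,w,h) in crops.items():
    c=a[y:y+h,x:x+w]
    rows.append(cv2.resize(c,(390,290),interpolation=cv2.INTER_CUBIC))
m=np.vstack([np.hstack(rows[:2]),np.hstack(rows[2:])])
m=cv2.convertScaleAbs(m,alpha=1.2)
cv2.imwrite("pics/crop.png",m)
info=ctrl.camera_info("top")
# warm/bright masks
b,gg,r=[a[...,i].astype(int) for i in range(3)]
for n,(x,y,w,h) in crops.items():
    sub=g[y:y+h,x:x+w]
    print(n,np.percentile(sub,[5,25,50,75,95,99]), a[y+h//2,x+w//2+ (5 if n=='frame' else 0)])
    for t in (185,190,195,200,205):
        mk=(sub>t).astype(np.uint8)
        cs,_=cv2.findContours(mk,cv2.RETR_EXTERNAL,cv2.CHAIN_APPROX_NONE)
        cs=[k for k in cs if cv2.contourArea(k)>150]
        for k in cs:
            (cx,cy),(ww,hh),an=cv2.minAreaRect(k); print(t,round(cx+x,1),round(cy+y,1),round(ww,1),round(hh,1),round(an,1))
```

```text
frame [ 96. 139. 142. 144. 148. 151.] [139 151 148]
gauge [ 70.  95. 142. 145. 150. 151.] [72 72 71]
cB [ 69.95 139.   142.   145.   153.   154.  ] [145 156 154]
cC [ 93. 140. 142. 145. 152. 154.] [143 156 152]
```

View pics/crop.png

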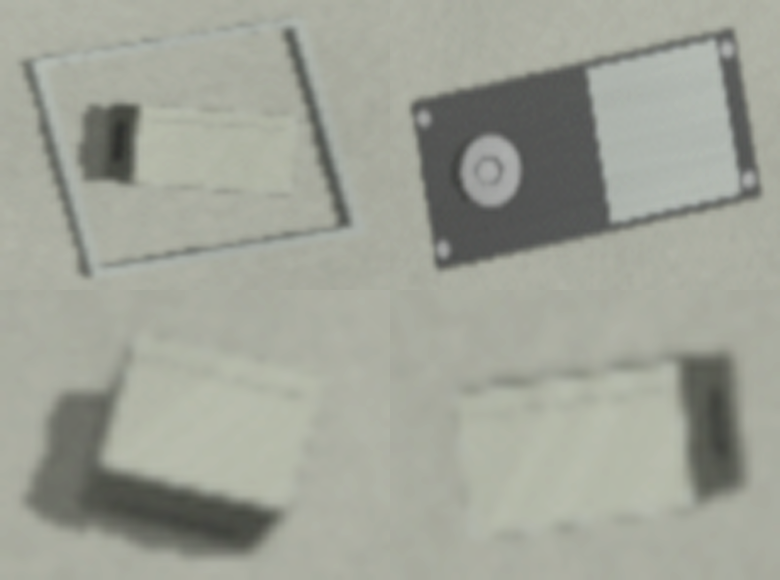

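The frame crop shows the sample's top with corners at about (137,107), (300,120), (290,195) and (133,183). That is 33 x 19.5 px, or about 80 x 48 mm, which fits carton_low. The other two measure about 60 and 71 mm long. The gauge crop shows the plate and collar clearly.

```bash
cat >> h.py <<'E'
def rect(pts):  # world corners -> centre, sides, angle of the long side
    p=np.array(pts)[:,:2]; c=p.mean(0); s1=(p[1]-p[0]+p[2]-p[3])/2; s2=(p[2]-p[1]+p[3]-p[0])/2
    L=s1 if np.linalg.norm(s1)>np.linalg.norm(s2) else s2
    return c.round(1),np.linalg.norm(s1).round(1),np.linalg.norm(s2).round(1),np.degrees(np.arctan2(L[1],L[0])).round(1)
E
python3 - <<'E'
from h import *
def cr(pts,x,y,w,h,ox=0,oy=0,z=0):
    return [ray("top",x+((u-ox)+.5)*w/390-.5,y+((v-oy)+.5)*h/290-.5,z) for u,v in pts]
F=(350,215,80,75);G=(175,200,115,72)
print("sample",rect(cr([(137,107),(300,120),(290,195),(133,183)],*F,z=60)))
print("frame",rect(cr([(27,60),(300,22),(352,227),(87,273)],*F,z=12)))
print("base",rect(cr([(413,102),(732,30),(759,195),(437,269)],*G,390,0,z=12)))
print("plate",rect(cr([(587,70),(718,40),(740,192),(611,222)],*G,390,0,z=18)))
print("collar",cr([(490,170)],*G,390,0,z=88))
print("B",rect(cr([(135,340),(318,380),(275,510),(95,465)],280,120,50,40,0,290,z=85)))
print("C",rect(cr([(463,392),(680,362),(697,500),(475,535)],110,245,50,36,390,290,z=80)))
print(proj("top",[100,0,0]))
s=ctrl.sense(); from scipy.spatial.transform import Rotation as R
print(R.from_quat(np.roll(s["ee_rot"],-1)).as_matrix().round(3)); print(ctrl.camera_info("wrist"))
E
```

```text
sample (array([ 469.5, -283.8]), np.float64(80.3), np.float64(47.7), np.float64(-96.0))
frame (array([ 471.5, -286.1]), np.float64(143.9), np.float64(139.3), np.float64(-79.4))
base (array([514.1, 113.6]), np.float64(246.8), np.float64(107.1), np.float64(-79.6))
plate (array([525.,  54.]), np.float64(99.8), np.float64(97.6), np.float64(-79.5))
collar [array([502.4188756 , 177.71847138,  88.        ])]
B (array([753.6, -71.4]), np.float64(58.7), np.float64(45.7), np.float64(-104.9))
C (array([450.2, 348.4]), np.float64(68.5), np.float64(42.0), np.float64(-82.3))
[278.35492814 401.63911867]
[[ 0.303 -0.001  0.953]
 [-0.953  0.001  0.303]
 [-0.001 -1.    -0.   ]]
{'mtx': array([[286.20062504,   0.        , 252.20480712],
       [  0.        , 286.20062504, 192.86625023],
       [  0.        ,   0.        ,   1.        ]]), 'cam_to_world': array([[ 3.02785529e-01, -9.13532051e-01, -2.71624954e-01,
         2.63767908e+02],
       [-9.53056830e-01, -2.90794966e-01, -8.43858215e-02,
        -5.72169312e+02],
       [-1.89801687e-03,  2.84424823e-01, -9.58696468e-01,
         3.83676450e+02],
       [ 0.00000000e+00,  0.00000000e+00,  0.00000000e+00,
         1.00000000e+00]])}
```

Emit:
{"name": "step_arm", "arguments": {"plan": [1,-0.6,0,1,0,1,-0.6,0,1,0,1,-0.6,0,1,0,1,-0.6,0,1,0,1,-0.6,0,1,0,1,-0.6,0,1,0,1,-0.6,0,1,0,1,-0.6,0,1,0,1,-0.6,0,1,0,1,-0.6,0,1,0,1,-0.6,0,1,0,1,-0.4,0,1,0], "force": 15}}

```text
time_s: 1.6
tcp_pos: [469.2, -285.2, 222.4]
ee_rot: [-0.571, 0.571, -0.418, 0.417]
contact_force: [0.5, -1.1, -0.4]
grip_width: 0.999
```

Emit:
{"name": "step_arm", "arguments": {"plan": [1,0,0,0,-1,1,0,0,0,-1,1,0,0,0,-1,1,0,0,0,-1,1,0,0,0,-1,1,0,0,0,-1,1,0,0,0,-1,1,0,0,0,-1,1,0,0,0,-1,1,0,0,0,-1,1,0,0,0,-1,1,0,0,0,0]}}

```text
time_s: 3.1
tcp_pos: [468.6, -286.4, 222.3]
ee_rot: [0.706, -0.706, 0.04, -0.039]
contact_force: [-0.3, 0.5, -0.0]
grip_width: 1.003
```

```bash
cat >> h.py <<'E'
from scipy.spatial.transform import Rotation as R
def pose():
    s=ctrl.sense(); return np.array(s["tcp_pos"]),R.from_quat(np.roll(s["ee_rot"],-1)).as_matrix(),s
def go(x,y,z,ang=None):  # shift needed in tool units, roll needed in units of 6 deg (mod 180 deg)
    p,M,s=pose(); d=M.T@(np.array([x,y,z])-p)/30
    a=np.degrees(np.arctan2(M[1,0],M[0,0])); r=None
    if ang is not None: r=round(-((ang-a+90)%180-90)/6,2)
    print("tcp",p.round(1),"xang",a.round(1),"shift units",d.round(2),"roll units",r,"F",s["contact_force"].round(1),"q7",s["joint_positions"][6].round(2),"t",s["time_s"])
E
python3 - <<'E'
from h import *
go(470,-284,150,-6)
print(pose()[1].round(3))
i=ctrl.camera_info("wrist"); import pickle; pickle.dump(i,open("w1.pkl","wb")); snap("wrist","pics/w1.png")
E
```

```text
tcp [ 468.6 -286.4  222.3] xang -6.4 shift units [0.04 2.41 0.08] roll units -0.07 F [-0.3  0.5 -0. ] q7 0.22 t 3.1
[[ 0.994 -0.001  0.112]
 [-0.112  0.     0.994]
 [-0.001 -1.     0.   ]]
```

View pics/w1.png

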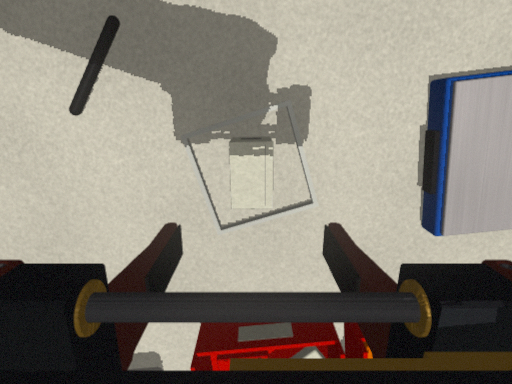

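The wrist view shows the sample's top at about (230,138)–(273,209), inside the frame and square to the jaws.

Run:
```python
from h import *; import pickle
i=pickle.load(open("w1.pkl","rb"))
print(rect([ray("wrist",u,v,60,i) for u,v in [(229.5,138),(272.5,138),(272.5,209),(230,209.5)]]))
```

```text
(array([ 467.6, -282.8]), np.float64(49.6), np.float64(84.5), np.float64(-96.3))
```

Emit:
{"name": "step_arm", "arguments": {"plan": [1,0,1,0.1,0,1,0,1,0,0,1,0,1,0,0,1,0,1,0,0,1,0,1,0,0,1,0,1,0,0,1,0,0.65,0,0,1,0,0,0,0,0,0,0,0,0,0,0,0,0,0,0,0,0,0,0,0,0,0,0,0]}}

```text
time_s: 4.65
tcp_pos: [469.2, -283.6, 23.6]
ee_rot: [-0.706, 0.706, -0.039, 0.04]
contact_force: [-1.0, -0.0, -0.1]
grip_width: 0.586
```

Emit:
{"name": "step_arm", "arguments": {"plan": [0,0,0,0,0,0,0,-0.5,0,0,0,0,-0.8,0,0,0,0,-0.8,0,0,0,0,-0.8,0,0,0,0,0,0,0]}}

```text
time_s: 5.4
tcp_pos: [470.4, -284.1, 112.5]
ee_rot: [-0.705, 0.707, -0.038, 0.041]
contact_force: [-0.5, -0.4, 0.0]
grip_width: 0.569
```

Run:
```python
from h import *
go(525,54,110,10.5); print(ctrl.sense()["grip_width"]);
```

```text
tcp [ 470.4 -284.1  112.5] xang -6.4 shift units [ 0.56  0.06 11.4 ] roll units -2.81 F [-0.5 -0.4  0. ] q7 0.15 t 5.4
0.5692155747560702
```

Emit:
{"name": "step_arm", "arguments": {"plan": [0,0,0,0.5,0,0,0.05,0,1,0,0,0.05,0,1,0,0,0.05,0,1,0,0,0.05,0,1,0,0,0.05,0,1,0,0,0.05,0,1,0,0,0.05,0,1,0,0,0.05,0,1,0,0,0.05,0,1,0,0,0.05,0,1,0,0,0.05,0,0.5,0]}}

```text
time_s: 6.9
tcp_pos: [521.1, 45.3, 109.3]
ee_rot: [0.706, -0.706, 0.039, -0.038]
contact_force: [-0.6, -0.9, -0.8]
grip_width: 0.566
```

Emit:
{"name": "step_arm", "arguments": {"plan": [0,0,0,0.4,0,0,0,0,0,-0.7,0,0,0,0,-0.7,0,0,0,0,-0.7,0,0,0,0,-0.7,0,0,0,0,0]}}

```text
time_s: 7.65
tcp_pos: [523.2, 53.9, 109.8]
ee_rot: [-0.704, 0.704, 0.063, -0.064]
contact_force: [0.3, -0.2, -0.8]
grip_width: 0.566
```

Run:
```python
from h import *
go(525,54,42,10.5); print(ctrl.sense()["grip_width"]); snap("wrist","pics/w2.png")
```

```text
tcp [523.2  53.9 109.8] xang 10.3 shift units [ 0.06  2.26 -0.01] roll units -0.03 F [ 0.3 -0.2 -0.8] q7 -0.28 t 7.65
0.5658208471453493
```

View pics/w2.png

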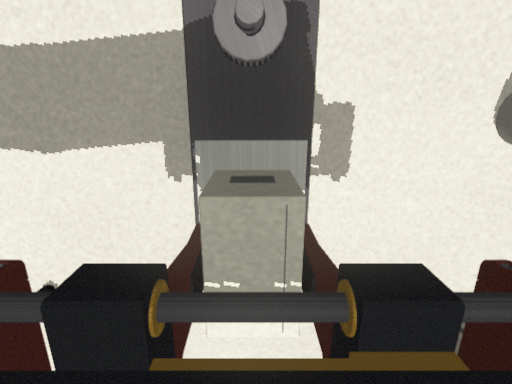

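The wrist view shows the carton square in the jaws over the plate. The plate's far edge is at row 140, and the collar is ahead at (250,15).

Emit:
{"name": "step_arm", "arguments": {"plan": [0,0,0.5,0,0,0,0,0.5,0,0,0,0,0.5,0,0,0,0,0.4,0,0,0,0,0.2,0,0,0,0,0.1,0,0,0,0,0.07,0,0,0,0,0,0,0]}}

```text
time_s: 8.7
tcp_pos: [523.6, 54.6, 42.3]
ee_rot: [-0.704, 0.704, 0.064, -0.064]
contact_force: [0.1, 0.1, -0.5]
grip_width: 0.566
```

Emit:
{"name": "step_arm", "arguments": {"plan": [0,0,0.03,0,0,0,0,0,0,0,1,0,0,0,0,1,0,0,0,0,1,0,0,0,0,1,0,0,0,0,1,0,-0.7,0,0,1,0,-1,0,0,1,0,-1,0,0,1,0,-1,0,0,1,0,-1,0,0,1,0,0,0,0]}}

```text
time_s: 10.2
tcp_pos: [524.7, 54.9, 184.2]
ee_rot: [-0.704, 0.704, 0.066, -0.063]
contact_force: [-0.5, 0.1, 0.0]
grip_width: 1.0
```

Run:
```python
from h import *
import pickle
go(502.4,177.7,160,95); print(ctrl.sense()["grip_width"])
i=ctrl.camera_info("wrist"); pickle.dump(i,open("w3.pkl","wb")); snap("wrist","pics/w3.png")
print(proj("wrist",[502.4,177.7,88],i))
```

```text
tcp [524.7  54.9 184.2] xang 10.4 shift units [0.01 0.8  4.16] roll units -14.1 F [-0.5  0.1  0. ] q7 -0.22 t 10.2
1.0003253640009881
[252.03035882  47.91737775]
```

View pics/w3.png

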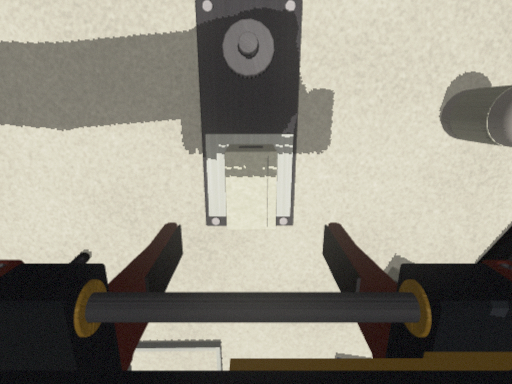

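The carton stands upright on the plate, around (250,190), and the fingers are clear of it. The collar's top face is around (248,47) with the rod tip at (248,42). I'll refine the collar's position.

Run:
```python
from h import *; import pickle
i=pickle.load(open("w3.pkl","rb"))
g=cv2.cvtColor(cv2.imread("pics/w3.png"),cv2.COLOR_BGR2GRAY)[8:90,212:285]
for t in (65,75,85,95):
    cs,_=cv2.findContours((g>t).astype(np.uint8),cv2.RETR_EXTERNAL,cv2.CHAIN_APPROX_NONE)
    for k in cs:
        if 800<cv2.contourArea(k)<3500:
            (u,v),(w,h),a=cv2.fitEllipse(k); print(t,round(u+212,1),round(v+8,1),round(w,1),round(h,1),ray("wrist",u+212,v+8,88,i).round(1))
print("rodtop",ray("wrist",248,42,109,i).round(1))
print("carton",rect([ray("wrist",u,v,78,i) for u,v in [(226,152),(276,152),(276,227),(225,227)]]))
```

```text
65 247.9 46.8 51.3 57.1 [498.9 177.9  88. ]
75 247.9 46.7 50.8 56.3 [498.9 178.   88. ]
85 248.0 46.6 50.2 55.7 [499.  178.1  88. ]
95 248.0 46.6 49.9 54.9 [499. 178.  88.]
rodtop [499.3 177.3 109. ]
carton (array([523.7,  54.9]), np.float64(49.2), np.float64(76.0), np.float64(-80.0))
```

Emit:
{"name": "step_arm", "arguments": {"plan": [0.3,-0.07,0,0.9,0,0.3,0,0,1,0,0.3,0,0,1,0,0.3,0,0,1,0,0.3,0,0.5,0.28,0,0.3,0,0.5,0,0,0.3,0,0.5,0,0,0.3,0,0,0,0,0.3,0,0,0,0]}}

```text
time_s: 11.38
tcp_pos: [499.0, 177.0, 137.2]
ee_rot: [-0.704, 0.704, 0.064, -0.064]
contact_force: [0.1, -0.0, 0.1]
grip_width: 0.299
```

Run:
```python
from h import *
go(500,178,92); print(ctrl.sense()["grip_width"]); a=snap("wrist","pics/w4.png")
snap("scene","pics/s4.png")
```

```text
tcp [499.  177.  137.2] xang 10.4 shift units [0.04 1.51 0.03] roll units None F [ 0.1 -0.   0.1] q7 -0.51 t 11.375
0.2994982485873011
```

View pics/w4.png

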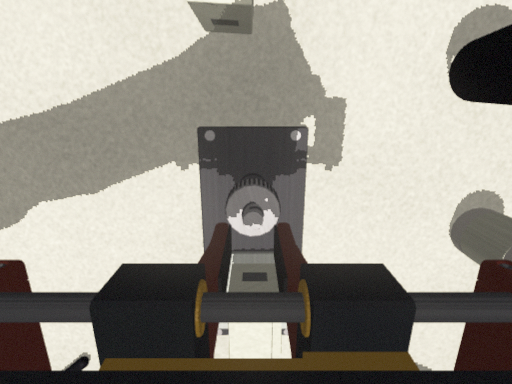

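The collar (252,210) and rod lie midway between the fingers (228 and 276). I'll touch down gently on its top face to measure its height.

Emit:
{"name": "step_arm", "arguments": {"plan": [0.3,0.03,0.4,0.03,0,0.3,0,0.4,0,0,0.3,0,0.4,0,0,0.3,0,0.2,0,0,0.3,0,0.05,0,0,0.3,0,0,0,0]}}

```text
time_s: 12.22
tcp_pos: [499.5, 178.7, 93.7]
ee_rot: [0.704, -0.704, -0.064, 0.064]
contact_force: [0.3, 0.3, 0.6]
grip_width: 0.296
```

Emit:
{"name": "step_arm", "arguments": {"plan": [0.3,0,0.033,0,0,0.3,0,0,0,0]}}

```text
time_s: 12.48
tcp_pos: [499.5, 178.6, 92.8]
ee_rot: [-0.704, 0.704, 0.064, -0.064]
contact_force: [-0.5, 0.2, 0.3]
grip_width: 0.299
```

Emit:
{"name": "step_arm", "arguments": {"plan": [0.3,0,0.033,0,0,0.3,0,0,0,0]}}

```text
time_s: 12.72
tcp_pos: [499.4, 178.6, 91.7]
ee_rot: [-0.704, 0.704, 0.064, -0.064]
contact_force: [-0.1, -0.2, 0.3]
grip_width: 0.299
```

Emit:
{"name": "step_arm", "arguments": {"plan": [0.3,0,0.033,0,0,0.3,0,0,0,0]}}

```text
time_s: 12.98
tcp_pos: [499.3, 178.6, 90.6]
ee_rot: [-0.704, 0.704, 0.064, -0.064]
contact_force: [0.5, -0.5, -0.3]
grip_width: 0.3
```

Emit:
{"name": "step_arm", "arguments": {"plan": [0.3,0,0.033,0,0,0.3,0,0,0,0]}}

```text
time_s: 13.22
tcp_pos: [499.4, 178.6, 89.6]
ee_rot: [-0.704, 0.704, 0.064, -0.064]
contact_force: [-0.8, 0.3, -0.2]
grip_width: 0.303
```

Emit:
{"name": "step_arm", "arguments": {"plan": [0.3,0,0.033,0,0,0.3,0,0,0,0]}}

```text
time_s: 13.48
tcp_pos: [499.5, 178.7, 89.3]
ee_rot: [-0.704, 0.704, 0.064, -0.064]
contact_force: [-2.4, 0.3, 7.5]
grip_width: 0.302
```

Emit:
{"name": "step_arm", "arguments": {"plan": [0.3,0,0.033,0,0,0.3,0,0,0,0]}}

```text
time_s: 13.72
tcp_pos: [499.5, 178.7, 89.1]
ee_rot: [-0.704, 0.704, 0.065, -0.064]
contact_force: [-4.2, -2.5, 15.3]
grip_width: 0.302
```

Contact is at about 89.4 mm, within the given 85–91. The target is 78, so I need 11.4 mm down, which is 171° clockwise. I'll rise, turn the wrist back, then grip.

Emit:
{"name": "step_arm", "arguments": {"plan": [0.3,0,-0.6,0,0,0.75,0,-0.6,0,0,0.75,0,0,0,-1,0.75,0,0,0,-1,0.75,0,0,0,-1,0.75,0,0,0,-1,0.75,0,0,0,-1,0.75,0,0,0,-1,0.75,0,0,0,-1,0.75,0,0,0,-1]}}

```text
time_s: 14.98
tcp_pos: [499.8, 178.6, 124.7]
ee_rot: [-0.616, 0.617, 0.346, -0.346]
contact_force: [-0.3, 0.8, -0.1]
grip_width: 0.751
```

Emit:
{"name": "step_arm", "arguments": {"plan": [0.75,0,0,0,-1,0.75,0,0,0,-1,0.75,0,0,0,-1,0.75,0,0,0,-1,0.75,0,0,0,-1,0.75,0,0,0,-1,0.75,0,0,0,-1,0.75,0,0,0,0]}}

```text
time_s: 15.98
tcp_pos: [499.7, 178.5, 124.3]
ee_rot: [-0.453, 0.453, 0.543, -0.543]
contact_force: [0.2, -0.4, 0.5]
grip_width: 0.748
```

Run:
```python
from h import *
go(499.5,178.3,58.7,100);s=ctrl.sense(); print(s["joint_positions"].round(2),s["grip_width"])
```

```text
tcp [499.7 178.5 124.3] xang 100.4 shift units [-0.    2.19  0.01] roll units 0.06 F [ 0.2 -0.4  0.5] q7 0.84 t 15.975
[ 0.29  0.55 -0.96  1.89  0.53  0.99  0.84] 0.7478075328108141
```

Emit:
{"name": "step_arm", "arguments": {"plan": [0.75,0,0.6,0,0,0.75,0,0.6,0,0,0.75,0,0.6,0,0,0.75,0,0.4,0,0,0.75,0,0,0,0,0,0,0,0,0,0,0,0,0,0,0,0,0,0,0,0,0,0,0,0,0,0,0,0,0], "force": 20}}

```text
time_s: 17.23
tcp_pos: [499.9, 178.0, 58.1]
ee_rot: [0.452, -0.453, -0.543, 0.543]
contact_force: [-0.4, -4.4, 5.2]
grip_width: 0.483
```

Run:
```python
from h import *
go(499.5,178.3,58.7,100);s=ctrl.sense(); print(s["joint_positions"].round(2),s["grip_width"]*88,s["ft_torque"])
```

```text
tcp [499.9 178.   58.1] xang 100.4 shift units [ 0.01 -0.02  0.01] roll units 0.07 F [-0.4 -4.4  5.2] q7 0.76 t 17.225
[ 0.22  0.63 -0.88  1.94  0.63  0.88  0.76] 42.541470197344864 [-0.76383839 -0.16927978 -0.01784001]
```

Emit:
{"name": "step_arm", "arguments": {"plan": [0,0,0.013,0,1,0,0,0.013,0,1,0,0,0.013,0,1,0,0,0.013,0,1,0,0,0.013,0,1,0,0,0.013,0,1,0,0,0.013,0,1,0,0,0.013,0,1,0,0,0.013,0,1,0,0,0.013,0,1,0,0,0.013,0,1,0,0,0.013,0,1]}}

```text
time_s: 18.73
tcp_pos: [499.4, 177.1, 53.3]
ee_rot: [-0.685, 0.687, 0.172, -0.172]
contact_force: [-0.4, -6.7, 5.8]
grip_width: 0.486
```

Run:
```python
from h import *
go(499.7,178.2,53.8,100);s=ctrl.sense(); print(s["joint_positions"].round(2),s["grip_width"]*88,s["ft_torque"])
```

```text
tcp [499.4 177.1  53.3] xang 28.2 shift units [ 0.03 -0.02  0.03] roll units -11.97 F [-0.4 -6.7  5.8] q7 -0.31 t 18.725
[ 0.01  0.54 -0.58  1.95  0.41  0.77 -0.31] 42.72994497577565 [-1.28119326  0.12218126  0.11603352]
```

Tracking well: 72.2° turned. Another 98.8° (16.5 units) to go.

Emit:
{"name": "step_arm", "arguments": {"plan": [0,0,0.013,0,1,0,0,0.013,0,1,0,0,0.013,0,1,0,0,0.013,0,1,0,0,0.013,0,1,0,0,0.013,0,1,0,0,0.013,0,1,0,0,0.013,0,1,0,0,0.013,0,1,0,0,0.013,0,1,0,0,0.013,0,1,0,0,0.013,0,1]}}

```text
time_s: 20.23
tcp_pos: [498.5, 177.2, 48.4]
ee_rot: [-0.655, 0.657, -0.264, 0.263]
contact_force: [-4.4, -6.2, 8.8]
grip_width: 0.486
```

Emit:
{"name": "step_arm", "arguments": {"plan": [0,0,0.013,0,1,0,0,0.013,0,1,0,0,0.013,0,1,0,0,0.013,0,1,0,0,0.005,0,0.45,0,0,0,0,0,0,0,0,0,0]}}

```text
time_s: 21.1
tcp_pos: [498.3, 177.5, 46.7]
ee_rot: [-0.577, 0.579, -0.407, 0.407]
contact_force: [-3.7, -4.5, 7.9]
grip_width: 0.485
```

Run:
```python
from h import *
go(499.7,178.2,47.3,100);s=ctrl.sense(); print(s["joint_positions"].round(2),s["grip_width"]*88,s["ft_torque"])
```

```text
tcp [498.3 177.5  46.7] xang -70.3 shift units [-0.01 -0.02  0.05] roll units 1.62 F [-3.7 -4.5  7.9] q7 -1.76 t 21.1
[-0.32  0.48 -0.14  1.98  0.1   0.69 -1.76] 42.70506786654933 [-1.12377225  0.83397743 -0.07805386]
```

Turned 170.7° in all. Next I'll release, rise and touch the top again as a check.

Emit:
{"name": "step_arm", "arguments": {"plan": [0.75,0,0,0,0,0.75,0,0,0,0,0.75,0,0,0,0,0.75,0,-0.7,0,0,0.75,0,-1,0,0,0.75,0,-0.9,0,0,0.3,0,0,0,0,0.3,0,0,0,0,0.3,0,0,0,0]}}

```text
time_s: 22.22
tcp_pos: [498.7, 178.4, 123.5]
ee_rot: [-0.578, 0.579, -0.407, 0.407]
contact_force: [0.8, 0.2, -0.4]
grip_width: 0.449
```

Run:
```python
from h import *
go(499.5,178.3,83,-70); print(ctrl.sense()["grip_width"])
a=snap("wrist","pics/w5.png");b=snap("scene","pics/s5.png")
cv2.imwrite("pics/fin.png",cv2.resize(cv2.imread("pics/s5.png")[130:230,190:340],(780,520),interpolation=cv2.INTER_CUBIC))
```

```text
tcp [498.7 178.4 123.5] xang -70.3 shift units [0.01 1.35 0.03] roll units -0.04 F [ 0.8  0.2 -0.4] q7 -1.73 t 22.225
0.4489694700424824
```

View pics/w5.png

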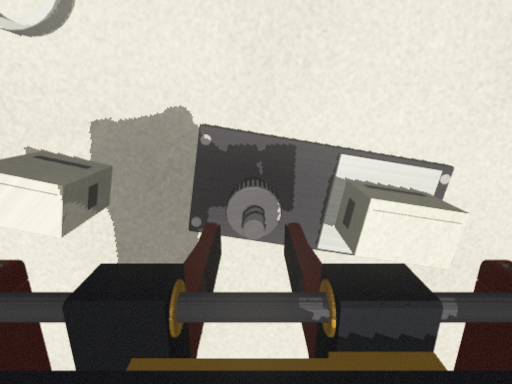

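The collar (254,212) and rod are between the fingers, and the carton stands on the plate. The fingers are still closing, so I'll let them reach 0.3 before probing down to about 80.

Emit:
{"name": "step_arm", "arguments": {"plan": [0.3,0,0,0.03,0,0.3,0,0,0,0,0.3,0,0,0,0,0.3,0,0.4,0,0,0.3,0,0.4,0,0,0.3,0,0.4,0,0,0.3,0,0.12,0,0,0.3,0,0.05,0,0,0.3,0,0,0,0]}}

```text
time_s: 23.45
tcp_pos: [500.4, 179.0, 83.7]
ee_rot: [0.578, -0.578, 0.407, -0.407]
contact_force: [0.3, 0.4, 0.5]
grip_width: 0.301
```

Emit:
{"name": "step_arm", "arguments": {"plan": [0.3,0,0.033,0,0,0.3,0,0,0,0]}}

```text
time_s: 23.7
tcp_pos: [500.3, 178.9, 82.7]
ee_rot: [0.578, -0.578, 0.407, -0.407]
contact_force: [-0.6, 0.6, -0.1]
grip_width: 0.299
```

Emit:
{"name": "step_arm", "arguments": {"plan": [0.3,0,0.033,0,0,0.3,0,0,0,0]}}

```text
time_s: 23.95
tcp_pos: [500.2, 178.9, 81.5]
ee_rot: [-0.578, 0.578, -0.407, 0.407]
contact_force: [-0.3, 0.3, -0.3]
grip_width: 0.302
```

Emit:
{"name": "step_arm", "arguments": {"plan": [0.3,0,0.033,0,0,0.3,0,0,0,0]}}

```text
time_s: 24.2
tcp_pos: [500.2, 178.9, 80.5]
ee_rot: [-0.578, 0.578, -0.407, 0.407]
contact_force: [0.2, -0.2, -1.1]
grip_width: 0.299
```

Emit:
{"name": "step_arm", "arguments": {"plan": [0.3,0,0.033,0,0,0.3,0,0,0,0]}}

```text
time_s: 24.45
tcp_pos: [500.2, 178.9, 79.5]
ee_rot: [-0.578, 0.578, -0.407, 0.407]
contact_force: [-0.4, -0.5, -0.3]
grip_width: 0.304
```

Emit:
{"name": "step_arm", "arguments": {"plan": [0.3,0,0.033,0,0,0.3,0,0,0,0]}}

```text
time_s: 24.7
tcp_pos: [500.2, 178.9, 78.5]
ee_rot: [-0.578, 0.578, -0.407, 0.407]
contact_force: [0.2, 0.4, -0.0]
grip_width: 0.301
```

Emit:
{"name": "step_arm", "arguments": {"plan": [0.3,0,0.033,0,0,0.3,0,0,0,0]}}

```text
time_s: 24.95
tcp_pos: [500.3, 178.9, 78.0]
ee_rot: [0.578, -0.578, 0.407, -0.407]
contact_force: [-0.8, 0.1, 4.4]
grip_width: 0.295
```

The collar top touches at 78.0–78.2 mm, against a target of 78. I'll back away, take one last view and hand in.

Emit:
{"name": "step_arm", "arguments": {"plan": [0.3,0,-0.5,0,0,0.3,0,-1,0,0,0.3,0,-1,0,0,0.3,0,-1,0,0,0.3,0,-1,0,0,0.3,0,0,0,0,0.3,0,0,0,0]}}

```text
time_s: 25.82
tcp_pos: [499.9, 178.7, 212.4]
ee_rot: [-0.578, 0.578, -0.407, 0.407]
contact_force: [-0.3, -0.6, -0.3]
grip_width: 0.3
```

Run:
```python
from h import *
snap("scene","pics/s6.png")
cv2.imwrite("pics/fin.png",cv2.resize(cv2.imread("pics/s6.png")[110:290,100:400],(780,468),interpolation=cv2.INTER_CUBIC))
```

```text
(no output)
```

View pics/fin.png

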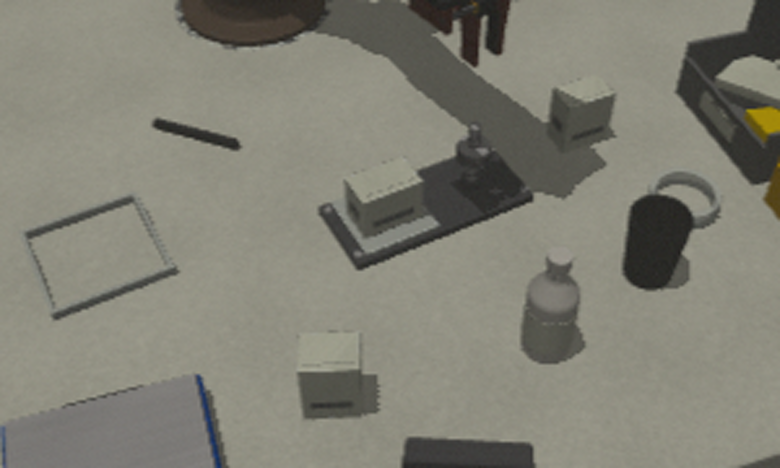

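The last view shows the frame empty and the carton upright on the plate (385,195). The collar is on the rod (473,150) with the gripper clear. The other cartons and the bystanders are where they were.

```bash
python3 -c "
from bench import ctrl
print(ctrl.finish_job())"
```

```text
the job is handed in; nothing more can be done
None
```

The sample carton now stands upright in the middle of the gauge's plate, the collar is level with its top, and the job is handed in. It took about 26 s of the 69 s allowed; no verdict was reported.

- **Carton:** the sample is carton_low: its top measured about 80 x 48 mm, and its 50 mm side was confirmed by the grip. After release the wrist camera put it within about 2 mm of the plate's centre.
- **Collar:** I touched its top with the fingertips and found it at about 89.4 mm. I then gripped it once and turned it 170.7° clockwise, released it, and touched again. It read 78.0–78.2 mm against a target of 78.
- **Final view:** the frame is empty and the gripper is clear of everything. The other two cartons, the bottle, the cup and the tape look unmoved.

**Disagreement:** the top and wrist cameras differed by about 3 mm on the rod's position. I used the wrist reading, and the grip and both touches went in without trouble.

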